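# Set a circuit board on the sloped soldering rest

### The arm

A 6-joint arm with a two-finger parallel gripper is mounted at the origin on the work surface. World frame = base frame: x ahead of the robot, y to its left, z up, the work surface at z = 0. Lengths are in mm, angles in degrees, forces in N, time in s.
With the tool pointing down it reaches from about 375 to 925 mm from the base axis. Payload 5.7 kg.
Tool frame: the origin (TCP) lies at the very end of the fingers, on their centre line; the grasp point (between the pads) lies 19 mm behind it (arm.tcp_to_grasp is the distance from the TCP to the grasp point, in mm); z points along the fingers, y is the line along which they close (so a half turn about z gives the same grasp; the last joint's range is limited). The gripper opens to 85 mm and grips with 20 to 120 N. Pads are 22 mm wide; open, the fingers measure 114 mm over their backs; the gripper's body (76 mm by 85 mm) begins 54 mm behind the grasp point. The pads swing forward as they close: fully open they stand 13 mm farther back than shut.
Start: joints at [64.452, 20.558, 86.54, -0, 72.909, -6.595], TCP at [194.872, 567.44, 231.267] pointing down, gripper open.
Joint ranges: [-170.27, 170.27], [-57.76, 135], [12.27, 136.19], [-55.21, 235.2], [11.17, 155.16], [-170.74, 170.74]. Speed limits (degrees/s): [136.94, 136.94, 180, 180, 180, 180].

### API

Orientations are given as a 3x3 rotation matrix whose columns are the frame's x, y, z axes.
In Python, from bench import arm gives the robot as it stands.
- The arm moves only by the shell command python3 -m pendant 'ROWS' [FORCE]. ROWS is JSON, a list of rows, each a list of 7 numbers: the shift along the tool's x, y, z in mm, then the turn, a rotation vector about the tool's x, y, z in degrees, then the closure, from -1 (fully open) to 1 (shut). A call has 1 to 8 rows; each row is the pose to reach, as a shift and turn from the pose commanded when the call began, along the tool's axes at that moment; what a row does not reach only later rows make up. A row lasts 1/8 s, in which the tool goes at most 62.5 mm and 10.7 degrees, less where a joint would pass 70% of its speed; a pose out of reach is approached as far as the arm can. A call with a gripper value outside its range is refused whole. The fingers move at their own pace and stop on an object; FORCE is the grip in N (left out, the last holds). Time passes only in rows, so rows that repeat a pose let the fingers close. It gives the time, the measured TCP pose, the force, the opening and the grip force at its end, in the units of the state.
- arm.state(): the state, without advancing time (a new reading comes with each control period).
- arm.capture(name): name is "side" or "top" or "wrist"; returns (picture, depth): 420x560x3 uint8, red, green, blue; 420x560 float32, mm along the optical axis (not along the pixel's ray), 0 where there is no reading.
- arm.get_calibration(name): a dict with "intrinsics" (3x3 intrinsics, pixels), "world_from_camera" (4x4, takes a point from camera to world coordinates). Camera axes: x right, y up, looking along -z (the intrinsics and any distortion apply to the point x, -y, -z); pixel columns grow to the right and rows downward; lengths in mm; the calibration is good to about 2 mm. A picture is of the moment at which its call begins: read the wrist's pose just before it. get_calibration takes no time and is no camera call; for the wrist camera it gives the pose at the moment of the call.
- arm.finish_job(): hands the job in; it is judged then, once.
Trained networks look in the newest picture that a camera, given by its name, has taken for a name from the list of things; names that differ only in an ending like _2 or _b are one class to them, and where a whole thing is asked for, a point or a joint stands for the part that bears it (a point fixed in the world has none). Each returns a list of dicts, best first, with "p" (0 to 1); they miss things now and then, are a little off and sometimes report something else, mostly with a low value. They report only what shows in the picture. A call takes as long as a camera call. They do not tell look-alikes from the thing itself.
- arm.look_for(camera, name): "extent" ([centre column, centre row, width, height] in pixels, round what is visible of it).
- arm.tip_of(camera, name): "position" ([row, column] in pixels: a listed point, or the origin of a listed thing).
The state is a dict: "time_s": time; "qpos": joint angles; "joint_velocities": joint speeds; "joint_efforts": joint torques, N m; "tool_pos": TCP position; "tcp_rot": TCP orientation; "contact_force": force on the tool from outside, world axes, zero at the start; "ft_torque": the same for the moment, N m; "gripper_width": finger opening in mm; "gripper_force": force on a finger pad.
Only numpy, scipy, OpenCV 4.12 (cv2) and the standard library are available. Lean on these libraries where they do the work, as an engineer would, in place of code of your own. Each camera call takes 0.05 s, during which the arm holds its last target. There are 200 camera calls.

### The job

Put the circuit board with the finned heatsink onto the sloped soldering rest: lying flat on the plate, feet down, with one of its long edges resting against the ledge at the bottom of the slope and the whole board on the plate. Set it down gently, do not drop it, and leave the other circuit board and the solder spool where they are.

Things in the scene. Friction and masses are not known exactly. Their poses are not given: they have to be found in the camera images.
- board: Board to place: green, 80 (x) by 120 (y) mm, 3 thick, on four 6 mm feet. In its middle a finned aluminium heatsink, a rigid block 26 (x) by 60 (y), top 44 mm above the origin: grip across the 26. Board face 9 mm above the origin, bare beside the heatsink in x; white connector (18 mm high) at the +y end. About 0.2 kg. Origin: centre, under the feet; z up. Starts feet down on the table.
- slope: Fixed plate of the soldering rest: slippery aluminium, 25 deg slope, 200 mm wide (y, level), 150 up the slope (x). At its low end, nearer the robot, a dark ledge stands 12 mm out of the plate, full width, 8 thick. Origin: on the plate's face at the ledge's inner foot, mid-width, 28 mm above the table; x up the slope, z out of the plate; plate spans x 0 to 150, y -100 to 100.
- coil_board: Not to be moved: a second green board of the same size, feet and connector, but with a flat-lying copper coil (49 mm across, top 24 mm above the origin) and two black capacitors (16 mm across, top 33 mm above the origin) instead of a heatsink. Origin and axes as for the other board.
- spool: Not to be moved: a metal spool of solder standing on its end on the table, 54 mm across and 45 mm high. Origin: centre of its underside.
Things that resemble listed ones, but are neither listed nor needed, are in the scene too. Leave any brown or red look-alike of the board alone.

How it is judged (in metres and radians):
At the end, for the whole second after the job is handed in: The heatsink board is at rest on the slope, let go: feet on the plate (6 mm, 7 deg), centre 34 to 52 mm up from the ledge (40 when seated) and within 42 mm of the middle sideways, long edge along the ledge within 11 deg, either way round (x of board in the frame of slope between 0.034 and 0.052 m and y of board in the frame of slope between -0.042 and 0.042 m and z of board in the frame of slope between -0.006 and 0.006 m and angle between the z axis of board and the z axis of slope, either way round below 0.12 rad and angle between the y axis of board and the y axis of slope, either way round below 0.2 rad and linear speed of board below 0.01 m/s); the robot touches nothing.
It fails at once if the other circuit board is moved by more than 25 mm (distance of coil_board from where it was at the start of the episode above 0.025 m).
It fails at once if the solder spool is moved by more than 25 mm (distance of spool from where it was at the start of the episode above 0.025 m).
It fails at once if the board is driven hard into the rest (over 60 N) (contact force between board and slope above 60 N).
It fails at once if the board is dropped (moves faster than 0.45 m/s while not held, as after a drop of some 20 mm) (linear speed of board above 0.45 m/s and contact force between the fingers and board below 0.1 N).
It also fails if it takes over 35 s, if anything falls off the work surface, if the arm or the gripper's body presses on something with over 40 N, if the wrist force passes 120 N, or if a joint passes its speed limit or range.

## Working session

There is one attempt and no reset: what is moved stays moved. The work goes in short steps, Python scripts to look and compute and a shell command to move; the robot and the scene stay as the last step left them, time stands still between calls to the robot, and variables do not carry over. Pictures are saved under pics/ and viewed, at most 10 in all, crops included, and the job is handed in when it is done.

```bash
ls; mkdir -p pics; cat > h.py <<'E'
import numpy as np,cv2
from bench import arm
def pts(name,depth,cal=None):
    c=cal or arm.get_calibration(name); K=np.array(c["intrinsics"]);T=np.array(c["world_from_camera"])
    v,u=np.mgrid[:420,:560]
    d=depth
    P=np.stack([(u-K[0,2])/K[0,0]*d,-(v-K[1,2])/K[1,1]*d,-d],-1)
    return P@T[:3,:3].T+T[:3,3]
E
python3 - <<'E'
from h import *
for n in("top","side"):
    im,d=arm.capture(n); np.savez(f"{n}0.npz",im=im,P=pts(n,d),d=d)
    cv2.imwrite(f"pics/{n}0.png",im[:,:,::-1])
    c=arm.get_calibration(n);print(n,[k for k in c])
    for o in("board","slope","coil_board","spool"):
        for r in arm.look_for(n,o)[:4]:print(o,r)
print(arm.state())
E
```

```text
pics
top ['intrinsics', 'world_from_camera']
board {'extent': [330.2, 220.5, 64.3, 61.2], 'p': 0.83}
board {'extent': [407.0, 344.8, 62.8, 49.8], 'p': 0.74}
board {'extent': [321.4, 300.9, 55.9, 71.1], 'p': 0.66}
slope {'extent': [154.4, 202.5, 105.9, 78.2], 'p': 0.92}
coil_board {'extent': [414.2, 218.2, 68.2, 59.8], 'p': 0.57}
spool {'extent': [333.9, 127.6, 27.1, 33.4], 'p': 0.84}
side ['intrinsics', 'world_from_camera']
board {'extent': [403.7, 200.8, 37.6, 31.2], 'p': 0.73}
board {'extent': [367.4, 233.4, 65.4, 29.9], 'p': 0.6}
board {'extent': [199.6, 317.4, 159.2, 149.9], 'p': 0.53}
slope {'extent': [198.5, 316.1, 160.4, 147.3], 'p': 0.56}
coil_board {'extent': [305.1, 188.1, 55.9, 20.9], 'p': 0.77}
coil_board {'extent': [292.2, 216.0, 46.2, 34.8], 'p': 0.29}
spool {'extent': [209.8, 202.4, 24.8, 27.5], 'p': 0.91}
{'time_s': 0.5, 'qpos': array([ 6.44524321e+01,  2.05585939e+01,  8.65428564e+01,  9.07998041e-04,
        7.29085206e+01, -6.59489945e+00]), 'joint_velocities': array([-0.03885583, -0.07585117, -0.00273238,  0.09560411, -0.06565838,
       -0.03065902]), 'joint_efforts': array([ 5.30119032e-04, -5.27131999e+01, -2.78787786e+01,  4.66520066e-05,
        3.62081344e-03,  1.42482540e-05]), 'tool_pos': array([194.84820486, 567.41386003, 231.23570434]), 'tcp_rot': array([[-9.45785687e-01,  3.24791357e-01, -8.87168554e-05],
       [ 3.24791367e-01,  9.45785676e-01, -1.50477838e-04],
       [ 3.50332298e-05, -1.71134254e-04, -9.99999985e-01]]), 'contact_force': array([ 0.09293461, -0.41132472, -0.53124051]), 'ft_torque': array([ 0.01372714,  0.03153007, -0.01555683]), 'gripper_force': 0.0, 'gripper_width': 85.69702999118442}
```

View pics/top0.png

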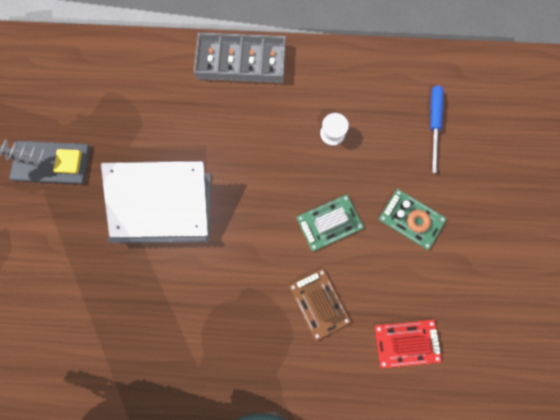

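View pics/side0.png

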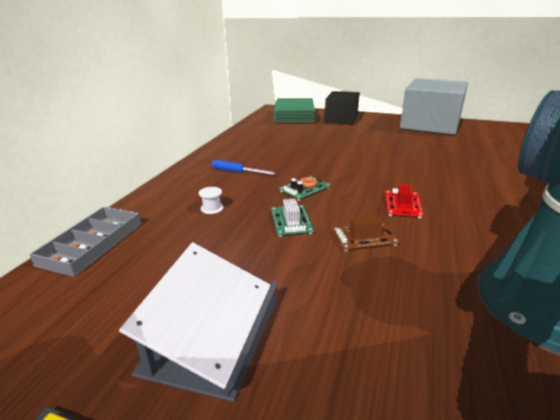

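Top view: the green board with grey fins is at (330,222), the green board with coil and capacitors is at (413,219), and there are brown (320,304) and red (408,344) look-alikes. The target is the one at (330,222), because it is green with a finned heatsink. The slope is at (155,202), with its ledge along row 239. I'll measure these and confirm with a crop.

```bash
python3 - <<'E'
from h import *
f=np.load("top0.npz");im=f["im"];P=f["P"]
def rect(m,t):
    r=cv2.minAreaRect(P[m][:,:2].astype(np.float32));b=cv2.boxPoints(r)
    print(t,m.sum(),"c",np.round(r[0],1),np.round(r[1],1),"box",b.round(0).tolist(),"z",np.median(P[m][:,2]).round(1))
z=P[:,:,2]; v,u=np.mgrid[:420,:560]
w=(abs(u-330)<40)&(abs(v-222)<33)
rect(w&(z>5),"board");rect(w&(z>35),"sink"); rect(w&(z>13)&(z<24),"mid/conn")
w2=(abs(u-413)<38)&(abs(v-219)<36);rect(w2&(z>5),"coil")
w3=(abs(u-334)<20)&(abs(v-128)<22);rect(w3&(z>35),"spool")
s=(abs(u-155)<42)&(abs(v-200)<28)
Q=P[s];c=Q.mean(0);U,S,V=np.linalg.svd(Q-c,full_matrices=False);n=V[2]*np.sign(V[2,2]);print("n",n,c,"tilt",np.degrees(np.arccos(n[2])))
sl=(abs(u-155)<70)&(abs(v-200)<60)&(abs((P-c)@n)<4)&(im.min(2)>150);rect(sl,"plate")
e=(abs(u-155)<70)&(v>225)&(v<250)&((P-c)@n>6)&(z>15);rect(e,"ledge")
cr=cv2.resize(im[170:260,280:460],None,fx=4,fy=4,interpolation=cv2.INTER_CUBIC);cv2.imwrite("pics/crop.png",cr[:,:,::-1])
for col in(120,155,195):print([(r,P[r,col].round().tolist()) for r in range(228,246,3)])
E
```

```text
board 2151 c [ 450.7 -110.4] [155.4 223.6] box [[335.0, -182.0], [558.0, -194.0], [567.0, -39.0], [343.0, -27.0]] z 10.8
sink 297 c [441.3 -70.8] [ 48.4 209.5] box [[343.0, -27.0], [510.0, -153.0], [539.0, -115.0], [372.0, 12.0]] z 44.7
mid/conn 220 c [ 495.5 -115.1] [ 71.9 114.2] box [[436.0, -83.0], [493.0, -182.0], [555.0, -147.0], [498.0, -48.0]] z 18.2
coil 2151 c [ 476.8 -187.2] [147.  390.7] box [[343.0, -27.0], [471.0, -396.0], [610.0, -348.0], [482.0, 21.0]] z 11.0
spool 483 c [533.5 -87.2] [ 52.4 395.9] box [[334.0, -78.0], [724.0, -148.0], [733.0, -96.0], [343.0, -27.0]] z 46.2
n [0.99839256 0.01576152 0.05444148] [514.35573262 240.22711321  62.86081324] tilt 86.87918992735041
plate 424 c [514.4 255.3] [  9.4 227.5] box [[509.0, 369.0], [510.0, 141.0], [520.0, 142.0], [518.0, 369.0]] z 59.9
ledge 0 c [0. 0.] [0. 0.] box [[0.0, 0.0], [0.0, 0.0], [0.0, 0.0], [0.0, 0.0]] z nan
[(228, [458.0, 314.0, 37.0]), (231, [453.0, 314.0, 34.0]), (234, [447.0, 315.0, 30.0]), (237, [440.0, 310.0, 39.0]), (240, [434.0, 309.0, 40.0]), (243, [432.0, 325.0, 1.0])]
[(228, [463.0, 244.0, 33.0]), (231, [456.0, 242.0, 35.0]), (234, [451.0, 243.0, 30.0]), (237, [443.0, 239.0, 41.0]), (240, [438.0, 240.0, 36.0]), (243, [436.0, 251.0, -1.0])]
[(228, [467.0, 162.0, 33.0]), (231, [461.0, 161.0, 31.0]), (234, [455.0, 161.0, 30.0]), (237, [447.0, 158.0, 39.0]), (240, [445.0, 165.0, 7.0]), (243, [440.0, 166.0, 2.0])]
  return _methods._mean(a, axis=axis, dtype=dtype,
  ret = ret.dtype.type(ret / rcount)
```

View pics/crop.png

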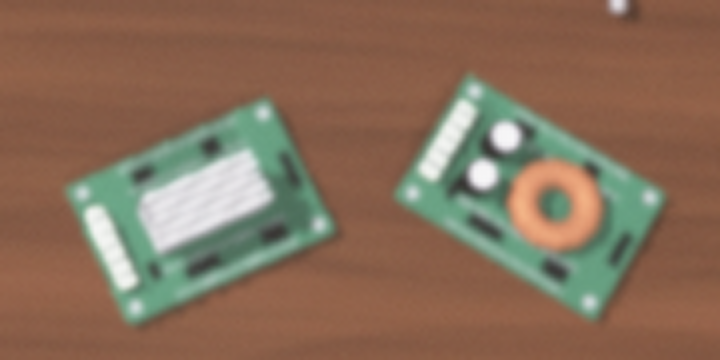

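The crop confirms it. The left green board carries the finned block, with its connector on the left end, and the right one has the coil and two capacitors. I'll refit with the depth dropouts removed.

```bash
python3 - <<'E'
from h import *
f=np.load("top0.npz");im=f["im"].astype(int);P=f["P"];z=P[:,:,2];ok=(f["d"]>0)&(z<150); v,u=np.mgrid[:420,:560]
def rect(m,t):
    m=cv2.morphologyEx((m&ok).astype(np.uint8),cv2.MORPH_OPEN,np.ones((3,3)))>0
    r=cv2.minAreaRect(P[m][:,:2].astype(np.float32));b=cv2.boxPoints(r)
    e=b[1]-b[0];g=b[2]-b[1]; L=e if np.hypot(*e)>np.hypot(*g) else g
    print(t,m.sum(),"c",np.round(r[0],1),np.round(r[1],1),"long-axis deg",np.degrees(np.arctan2(L[1],L[0])).round(1),"z",np.median(P[m][:,2]).round(1),b.round().tolist())
w=(abs(u-330)<40)&(abs(v-222)<33)
rect(w&(z>5),"board");rect(w&(z>38),"sink"); rect(w&(z>14)&(z<24)&(u<318),"conn")
rect((abs(u-413)<38)&(abs(v-219)<36)&(z>5),"coil");rect((abs(u-334)<20)&(abs(v-128)<22)&(z>35),"spool")
s=(abs(u-155)<42)&(abs(v-200)<28)&ok
Q=P[s]
for i in range(3):
    c=np.median(Q,0) if i==0 else Q.mean(0);V=np.linalg.svd(Q-c,full_matrices=False)[2];n=V[2]*np.sign(V[2,2]);Q=Q[abs((Q-c)@n)<4]
print("n",n,c,"tilt",np.degrees(np.arccos(n[2])),"updir",np.degrees(np.arctan2(-n[1],-n[0])))
box=(abs(u-155)<70)&(v>140)&(v<255);h=(P-c)@n
rect(box&(abs(h)<4)&(z>20),"plate");rect(box&(h>7)&(h<16)&(z>20)&(v>225),"ledge")
# in-plane frame
a=-n[:2]/np.hypot(*n[:2]);th=np.arccos(n[2]);X=np.array([*(a*np.cos(th)),np.sin(th)]);Y=np.cross(n,X)
m=box&(abs(h)<3)&ok;q=P[m]-c
print("X",X,"Y",Y);print("xr",np.percentile(q@X,[.3,1,99,99.7]),"yr",np.percentile(q@Y,[.3,1,99,99.7]))
E
```

```text
board 2108 c [ 498.8 -114.5] [ 80.3 119.7] long-axis deg -62.8 z 10.8 [[436.0, -80.0], [491.0, -186.0], [562.0, -149.0], [507.0, -43.0]]
sink 0 c [0. 0.] [0. 0.] long-axis deg 0.0 z nan [[0.0, 0.0], [0.0, 0.0], [0.0, 0.0], [0.0, 0.0]]
conn 90 c [474.9 -68.2] [43.1  8.9] long-axis deg 27.6 z 19.4 [[454.0, -74.0], [458.0, -82.0], [496.0, -62.0], [492.0, -54.0]]
coil 2109 c [ 514.7 -288.7] [120.4  80.9] long-axis deg 59.8 z 10.9 [[450.0, -320.0], [519.0, -361.0], [580.0, -257.0], [510.0, -216.0]]
spool 473 c [ 702.  -117.4] [51.4 53.9] long-axis deg -1.1 z 46.2 [[675.0, -143.0], [728.0, -144.0], [729.0, -92.0], [676.0, -91.0]]
n [-0.42234725 -0.02866305  0.90598081] [514.97554557 241.16544332  60.16693075] tilt 25.044292470428694 updir 3.8824859455610907
plate 7351 c [516.3 242.2] [139.  201.4] long-axis deg -86.3 z 61.6 [[440.0, 338.0], [454.0, 137.0], [592.0, 146.0], [579.0, 347.0]]
ledge 430 c [441.  237.4] [  9.2 199.2] long-axis deg -86.2 z 38.2 [[430.0, 337.0], [443.0, 138.0], [452.0, 138.0], [439.0, 337.0]]
X [0.90390161 0.06134425 0.42331876] Y [-0.06771032  0.99770502  0.        ]
xr [-73.66270278 -72.80600602  75.27742658  76.22733967] yr [-98.99370093 -97.85112062  98.46392132  99.82827569]
  return _methods._mean(a, axis=axis, dtype=dtype,
  ret = ret.dtype.type(ret / rcount)
```

```bash
cat >> h.py <<'E'
from scipy.spatial.transform import Rotation as Ro
def down(yaw): # tool y along yaw, z down
    a=np.radians(yaw);y=np.array([np.cos(a),np.sin(a),0]);z=np.array([0,0,-1.]);return np.stack([np.cross(y,z),y,z],1)
def rel(p,R):
    s=arm.state();R0=s["tcp_rot"]
    print("t",s["time_s"],"pos",s["tool_pos"].round(1),"shift",(R0.T@(np.array(p)-s["tool_pos"])).round(1),"turn",np.degrees(Ro.from_matrix(R0.T@R).as_rotvec()).round(1))
E
python3 -c "
from h import *
rel([440,240,230],down(50));rel([499,-114,150],down(27.2))"
```

```text
t 0.5 pos [194.8 567.4 231.2] shift [-338.2 -230.     1.3] turn [-0. -0. 21.]
t 0.5 pos [194.8 567.4 231.2] shift [-509.  -545.7   81.3] turn [-0.   0.  43.8]
```

```bash
python3 -m pendant '[[-338,-230,1,0,0,21,-1],[-338,-230,1,0,0,21,-1],[-338,-230,1,0,0,21,-1],[-338,-230,1,0,0,21,-1],[-338,-230,1,0,0,21,-1],[-338,-230,1,0,0,21,-1],[-509,-546,81,0,0,43.8,-1],[-509,-546,81,0,0,43.8,-1]]' 40
python3 -c "
from h import *
rel([499,-114,150],down(27.2))"
```

```text
time_s: 1.5
tool_pos: [445.4, 145.5, 205.3]
tcp_rot: [[-0.473, 0.881, 0.001], [0.881, 0.473, 0.0], [-0.001, 0.001, -1.0]]
contact_force: [0.8, 0.3, 0.4]
gripper_width: 85.6
gripper_force: 0.0
t 1.5 pos [445.4 145.5 205.3] shift [-254.   -75.5   55.3] turn [0.1 0.  1. ]
```

```bash
python3 -m pendant '[[-254,-75,55,0,0,1,-1],[-254,-75,55,0,0,1,-1],[-254,-75,55,0,0,1,-1],[-254,-75,55,0,0,1,-1],[-254,-75,55,0,0,1,-1],[-254,-75,55,0,0,1,-1],[-254,-75,55,0,0,1,-1]]'
python3 - <<'E'
from h import *
rel([499,-114,150],down(27.2))
cal=arm.get_calibration("wrist");im,d=arm.capture("wrist");P=pts("wrist",d,cal)
cv2.imwrite("pics/w1.png",im[:,:,::-1])
z=P[:,:,2];g=im.astype(int);ok=(d>0)
def rect(m,t):
    m=cv2.morphologyEx((m&ok).astype(np.uint8),cv2.MORPH_OPEN,np.ones((5,5)))
    n,l,st,_=cv2.connectedComponentsWithStats(m)
    for i in range(1,n):
        if st[i,4]<500:continue
        r=cv2.minAreaRect(P[l==i][:,:2].astype(np.float32));b=cv2.boxPoints(r)
        e=b[1]-b[0];h=b[2]-b[1];L=e if np.hypot(*e)>np.hypot(*h) else h
        print(t,st[i],np.round(r[0],1),np.round(r[1],1),np.degrees(np.arctan2(L[1],L[0])).round(1),np.median(z[l==i]).round(1))
rect((z>5)&(z<70),"all");rect((z>38)&(z<50),"sink");rect((z>5)&(z<70)&(g[:,:,1]>g[:,:,0]+15),"green")
E
```

```text
time_s: 2.38
tool_pos: [499.6, -110.3, 150.4]
tcp_rot: [[-0.463, 0.886, -0.001], [0.886, 0.463, 0.001], [0.001, -0.0, -1.0]]
contact_force: [-0.3, 0.1, -0.0]
gripper_width: 85.3
gripper_force: 0.0
t 2.375 pos [ 499.6 -110.3  150.4] shift [-3.  -2.2  0.4] turn [-0.  -0.1  0.4]
all [   52    53   145    97 12016] [328.6 -99.8] [121.1  80.2] 29.4 10.0
all [ 240  140   83  115 9034] [ 497.  -116.5] [ 80.1 120.2] -62.7 10.0
all [   0  173   57  115 5345] [ 274.7 -274. ] [ 55.3 120.4] -81.2 9.9
all [ 424  266   66   57 2449] [ 699.4 -115.2] [54.3 47.5] 21.5 45.3
all [ 186  285   99   81 4656] [ 516.7 -284. ] [106.4  80.4] 59.8 10.9
sink [ 435  279   55   44 1697] [ 701.3 -113. ] [42.6 54.9] -10.6 45.7
green [ 240  140   83  115 3790] [ 497.  -116.3] [ 79.8 119.9] -62.7 9.6
green [243 225  30  29 511] [ 495.4 -168.6] [28.5 33.8] -45.9 9.5
```

View pics/w1.png

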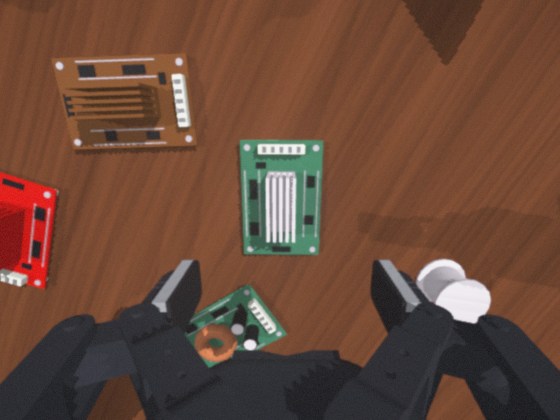

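The heatsink board is at (282,198), centred between the fingers' columns, and the two estimates agree within 2 mm. Descending.

```bash
python3 -c "
from h import *
rel([498,-115.5,15],down(27.3))"
```

```text
t 2.425 pos [ 499.7 -110.1  150.5] shift [ -4.1  -4.  135.5] turn [-0.  -0.   0.3]
```

```bash
python3 -m pendant '[[-4,-4,40,0,0,0.3,-1],[-4,-4,70,0,0,0.3,-1],[-4,-4,90,0,0,0.3,-1],[-4,-4,100,0,0,0.3,-1],[-4,-4,100,0,0,0.3,-1]]'
python3 -c "
from h import *
rel([498,-115.5,15],down(27.3))"
```

```text
time_s: 3.05
tool_pos: [498.1, -116.1, 50.2]
tcp_rot: [[-0.459, 0.888, -0.001], [0.888, 0.459, 0.0], [0.001, -0.001, -1.0]]
contact_force: [0.2, -0.3, 0.8]
gripper_width: 85.5
gripper_force: 0.0
t 3.05 pos [ 498.1 -116.1   50.2] shift [ 0.5  0.1 35.2] turn [-0. -0.  0.]
```

```bash
python3 -m pendant '[[0,0,15,0,0,0,-1],[0,0,28,0,0,0,-1],[0,0,35,0,0,0,-1],[0,0,35,0,0,0,-1],[0,0,35,0,0,0,0],[0,0,35,0,0,0,1],[0,0,35,0,0,0,1],[0,0,35,0,0,0,1]]' 40
python3 -m pendant '[[0,0,0,0,0,0,1],[0,0,0,0,0,0,1],[0,0,0,0,0,0,1],[0,0,0,0,0,0,1]]'
```

```text
time_s: 4.05
tool_pos: [498.6, -117.1, 15.6]
tcp_rot: [[-0.458, 0.889, 0.0], [0.889, 0.458, -0.0], [-0.001, 0.0, -1.0]]
contact_force: [-0.2, 0.6, 3.5]
gripper_width: 25.6
gripper_force: 39.2
time_s: 4.55
tool_pos: [498.6, -117.1, 15.6]
tcp_rot: [[-0.458, 0.889, 0.0], [0.889, 0.458, -0.0], [-0.001, 0.0, -1.0]]
contact_force: [-0.6, -0.1, 5.9]
gripper_width: 25.5
gripper_force: 39.5
```

```bash
cat >> h.py <<'E'
n_=np.array([-0.42235,-0.02866,0.90598]);X_=np.array([0.9039,0.06134,0.42332]);Y_=np.cross(n_,X_)
O_=np.array([447.6,236.6,28.6]);RS=np.stack([Y_,X_,-n_],1)
def place(x,h,g=15.6): return O_+X_*x+n_*(g+h)
E
python3 -m pendant '[[0,0,-40,0,0,0,1],[0,0,-90,0,0,0,1],[0,0,-140,0,0,0,1],[0,0,-180,0,0,0,1],[0,0,-180,0,0,0,1]]'
python3 -c "
from h import *
rel(place(48,90),RS);print(place(48,90))"
```

```text
time_s: 5.18
tool_pos: [500.5, -117.8, 198.2]
tcp_rot: [[-0.458, 0.889, 0.006], [0.889, 0.458, -0.002], [-0.005, 0.004, -1.0]]
contact_force: [1.5, 0.2, -1.6]
gripper_width: 25.2
gripper_force: 40.3
t 5.175 pos [ 500.5 -117.8  198.2] shift [340.  114.   52.4] turn [-24.4  -4.9  23.1]
[446.38704  236.517824 144.590848]
```

```bash
python3 -m pendant '[[45,15,0,-3,-0.6,3,1],[95,32,0,-7,-1.4,6.5,1],[145,49,0,-10.5,-2,10,1],[195,65,0,-14,-2.8,13.5,1],[245,82,5,-17.5,-3.5,16.5,1],[295,99,15,-21,-4.2,20,1],[330,111,25,-24,-4.8,22.7,1],[340,114,30,-24.4,-4.9,23.1,1]]'
python3 -m pendant '[[0,0,0,0,0,0,1],[0,0,0,0,0,0,1]]'
python3 - <<'E'
from h import *
rel(place(48,30),RS)
for nm in("side","wrist"):
    cal=arm.get_calibration(nm);im,d=arm.capture(nm);cv2.imwrite(f"pics/{nm}2.png",im[:,:,::-1]);np.savez(nm+"2.npz",im=im,P=pts(nm,d,cal),d=d)
a=[cv2.imread(f"pics/{k}2.png") for k in("side","wrist")]
cv2.imwrite("pics/both2.png",cv2.resize(np.hstack(a),(800,300)))
E
```

```text
time_s: 6.18
tool_pos: [441.4, 238.5, 162.9]
tcp_rot: [[-0.068, 0.908, 0.414], [0.998, 0.061, 0.03], [0.002, 0.416, -0.91]]
contact_force: [0.8, 0.5, -1.6]
gripper_width: 25.5
gripper_force: 40.1
time_s: 6.42
tool_pos: [443.2, 236.8, 164.2]
tcp_rot: [[-0.067, 0.907, 0.415], [0.998, 0.061, 0.029], [0.001, 0.416, -0.909]]
contact_force: [-1.0, -0.2, -1.6]
gripper_width: 25.4
gripper_force: 40.1
t 6.425 pos [443.2 236.8 164.2] shift [-0.6 -4.8 79.2] turn [-0.5 -0.1 -0.1]
```

View pics/both2.png

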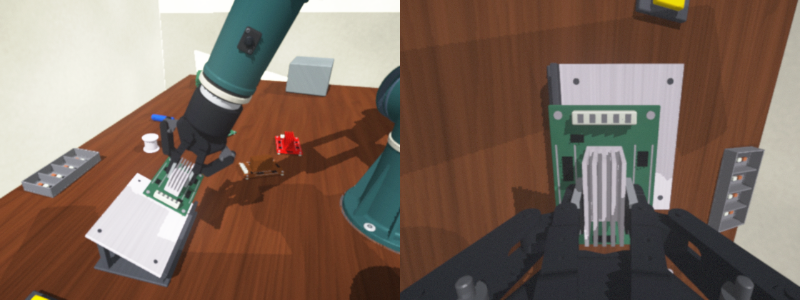

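The board is held level with the plate in both views, and the wrist view puts the ledge at the left (555,~100). I'll check the relative pose from the wrist depth image.

```bash
python3 - <<'E'
from h import *
f=np.load("wrist2.npz");im=f["im"].astype(int);P=f["P"];ok=f["d"]>0
q=(P-O_)@np.stack([X_,Y_,n_],1)
def fit(m,t):
    Q=q[m&ok]
    for i in range(4):
        c=np.median(Q,0) if i==0 else Q.mean(0);n=np.linalg.svd(Q-c,full_matrices=False)[2][2];n*=np.sign(n[2]);Q=Q[abs((Q-c)@n)<3]
    print(t,len(Q),"c",c.round(1),"n",n.round(3),"lo",np.percentile(Q,.5,0).round(1),"hi",np.percentile(Q,99.5,0).round(1))
near=(abs(q[:,:,0]-70)<110)&(abs(q[:,:,1])<130)
fit(near&(abs(q[:,:,2])<8),"plate")
fit(near&(q[:,:,2]>8)&(q[:,:,2]<16)&(q[:,:,0]<15),"ledge")
green=(im[:,:,1]>im[:,:,0]+15)&(im[:,:,1]>im[:,:,2]+8)
fit(near&green&(q[:,:,2]>30),"board face")
E
```

```text
plate 13413 c [90.8 50.5  0.4] n [0. 0. 1.] lo [ -0.7 -96.   -1.4] hi [148.4  98.9   2.2]
ledge 591 c [-4.5 76.6 12.1] n [0.087 0.001 0.996] lo [-9.  52.9  9.1] hi [-0.7 99.4 14.2]
board face 10348 c [ 55.3  29.6 118.9] n [ 0.006 -0.001  1.   ] lo [ 14.8 -56.3 117.2] hi [ 93.5  61.6 120.7]
```

```bash
python3 -m pendant '[[0,-4,40,-0.5,0,0,1],[0,-8,70,-0.5,0,0,1],[0,-11,88,-0.5,0,0,1],[0,-11,96,-0.5,0,0,1],[0,-11,99,-0.5,0,0,1],[0,-11,99,-0.5,0,0,1],[0,-11,99,-0.5,0,0,1]]'
python3 -c "
from h import *
rel(place(42,0),RS);s=arm.state();print(s['contact_force'])
q=(s['tool_pos']-O_)@np.stack([X_,Y_,n_],1);print(q)"
```

```text
time_s: 7.4
tool_pos: [475.6, 239.7, 71.2]
tcp_rot: [[-0.066, 0.902, 0.426], [0.998, 0.059, 0.031], [0.003, 0.427, -0.904]]
contact_force: [-0.1, 0.9, -1.9]
gripper_width: 25.2
gripper_force: 40.1
t 7.4 pos [475.6 239.7  71.2] shift [-1.2 -1.6 11.1] turn [ 0.2 -0.1 -0.1]
[-0.1496074   0.86089776 -1.91007945]
[43.5493676   1.17552316 26.71750716]
```

```bash
python3 -m pendant '[[0,-1,4,0,0,0,1],[0,-2,7,0,0,0,1],[0,-2,9,0,0,0,1],[0,-2,9,0,0,0,1],[0,-2,9,0,0,0,1]]'
python3 -c "
from h import *
s=arm.state();print((s['tool_pos']-O_)@np.stack([X_,Y_,n_],1))"
```

```text
time_s: 8.02
tool_pos: [477.3, 240.0, 61.7]
tcp_rot: [[-0.067, 0.903, 0.425], [0.998, 0.059, 0.031], [0.003, 0.426, -0.905]]
contact_force: [-0.5, -0.5, -1.2]
gripper_width: 25.4
gripper_force: 40.1
[41.04400061  1.35352959 17.30696919]
```

```bash
python3 -m pendant '[[0,0,0.5,0,0,0,1],[0,0,1,0,0,0,1],[0,0,1,0,0,0,1],[0,0,1,0,0,0,1]]'; python3 -m pendant '[[0,0,0.5,0,0,0,1],[0,0,0.8,0,0,0,1],[0,0,0.8,0,0,0,1],[0,0,0.8,0,0,0,1]]'
```

```text
time_s: 8.52
tool_pos: [477.7, 240.0, 60.8]
tcp_rot: [[-0.067, 0.903, 0.425], [0.998, 0.059, 0.031], [0.003, 0.426, -0.905]]
contact_force: [0.5, -0.6, -1.6]
gripper_width: 25.7
gripper_force: 40.1
time_s: 9.02
tool_pos: [478.1, 240.0, 60.1]
tcp_rot: [[-0.067, 0.903, 0.425], [0.998, 0.059, 0.031], [0.003, 0.426, -0.905]]
contact_force: [-1.6, 0.7, 0.6]
gripper_width: 25.3
gripper_force: 40.5
```

Contact is starting: the z force went from −1.6 to +0.6 N. I'll go down a touch more, then slide toward the ledge.

```bash
python3 -m pendant '[[0,0,0.5,0,0,0,1],[0,0,0.5,0,0,0,1],[0,0,0.5,0,0,0,1]]'; python3 -m pendant '[[0,-0.5,0,0,0,0,1],[0,-1,0,0,0,0,1],[0,-1,0,0,0,0,1],[0,-1,0,0,0,0,1]]' 20
python3 -c "
from h import *
im,d=arm.capture('side');im=im[170:380,80:360];cv2.imwrite('pics/s3.png',cv2.resize(im,None,fx=2.8,fy=2.8)[:,:,::-1])"
```

```text
time_s: 9.4
tool_pos: [478.1, 240.1, 60.0]
tcp_rot: [[-0.067, 0.903, 0.425], [0.998, 0.059, 0.031], [0.003, 0.426, -0.905]]
contact_force: [-3.4, -0.1, 6.7]
gripper_width: 25.3
gripper_force: 41.4
time_s: 9.9
tool_pos: [478.0, 240.1, 60.0]
tcp_rot: [[-0.067, 0.902, 0.426], [0.998, 0.059, 0.031], [0.003, 0.427, -0.904]]
contact_force: [-2.3, -1.9, 7.8]
gripper_width: 25.2
gripper_force: 41.4
```

View pics/s3.png

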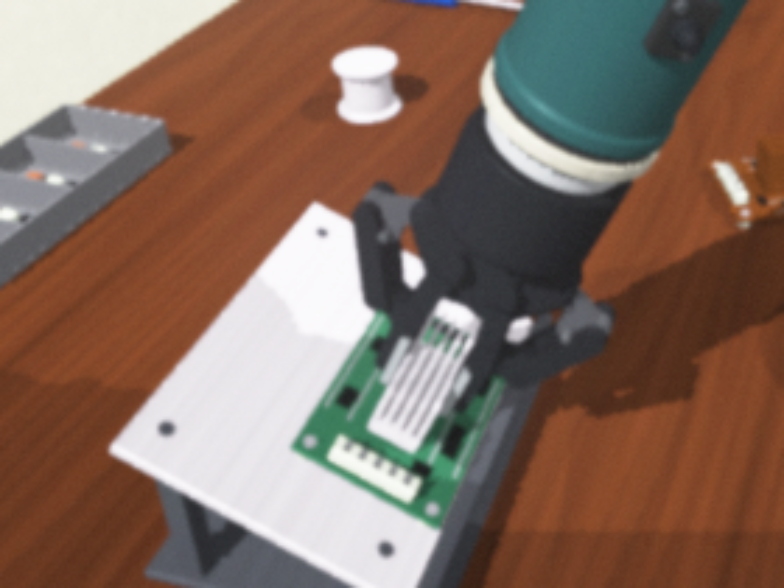

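The board lies flat on the plate, with its lower long edge (470,440) at the ledge. Releasing in small steps, then backing off.

```bash
python3 -m pendant '[[0,0,0,0,0,0,0.35],[0,0,0,0,0,0,0.3],[0,0,0,0,0,0,0.2],[0,0,0,0,0,0,0.1],[0,0,0,0,0,0,0],[0,0,0,0,0,0,0],[0,0,0,0,0,0,0]]'
python3 -m pendant '[[0,0,-5,0,0,0,0],[0,0,-20,0,0,0,0],[0,0,-45,0,0,0,0],[0,0,-80,0,0,0,0],[0,0,-120,0,0,0,0],[0,0,-140,0,0,0,0],[0,0,-140,0,0,0,0],[0,0,-140,0,0,0,0]]'
python3 - <<'E'
from h import *
cal=arm.get_calibration("wrist");im,d=arm.capture("wrist");P=pts("wrist",d,cal);ok=d>0;cv2.imwrite("pics/w4.png",im[:,:,::-1]);im=im.astype(int)
q=(P-O_)@np.stack([X_,Y_,n_],1)
green=(im[:,:,1]>im[:,:,0]+15)&(im[:,:,1]>im[:,:,2]+8)&ok&(abs(q[:,:,2]-9)<9)&(abs(q[:,:,0]-50)<80)&(abs(q[:,:,1])<100)
Q=q[green];c=Q.mean(0);n=np.linalg.svd(Q-c,full_matrices=False)[2][2];r=cv2.minAreaRect(Q[:,:2].astype(np.float32))
print(c,n,r,np.percentile(Q,[1,99],axis=0))
E
```

```text
time_s: 10.82
tool_pos: [477.4, 240.0, 59.2]
tcp_rot: [[-0.067, 0.903, 0.425], [0.998, 0.059, 0.031], [0.003, 0.426, -0.905]]
contact_force: [-1.4, -0.2, -0.1]
gripper_width: 43.0
gripper_force: 0.0
time_s: 11.82
tool_pos: [417.7, 235.6, 185.4]
tcp_rot: [[-0.067, 0.903, 0.424], [0.998, 0.059, 0.031], [0.003, 0.426, -0.905]]
contact_force: [-0.7, -0.4, 0.5]
gripper_width: 43.0
gripper_force: 0.0
[40.03840731  7.62265194  9.39977825] [ 3.38779696e-04  3.03443772e-04 -9.99999897e-01] ((38.91157531738281, 2.628101348876953), (79.41889953613281, 119.31038665771484), 0.05024991184473038) [[ -0.1283222  -55.2808128    7.78716847]
 [ 77.9617526   62.1014073   11.1662655 ]]
```

View pics/w4.png

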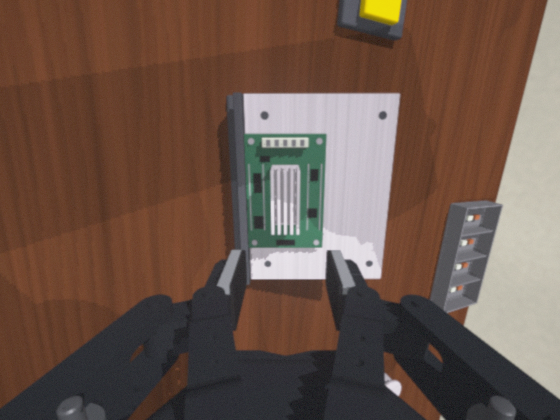

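The board at (285,190) is flat and seated along the ledge (column 243). Its centre is about 40 mm up from the ledge and 3 mm off the middle, and the gripper is clear. Handing in.

```bash
python3 -c "
from bench import arm
print(arm.finish_job())"
```

```text
the job is handed in; nothing more can be done
None
```

The heatsink board lies flat on the soldering rest with its long edge against the ledge and the gripper clear of it; the coil board and spool were not touched, and the job is handed in (no verdict was returned).

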